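Lap the boards up a small roof

ROBOT

A 6-joint arm with a two-finger parallel gripper is mounted at the origin on a cart in front of the work surface, level with it; the furniture and walls round the work are solid. World frame = base frame: x ahead of the robot, y to its left, z up, the work surface at z = 0. Lengths are in mm, angles in rad, forces in N, time in s.
With the tool pointing down it reaches from about 275 to 750 mm from the base axis. Payload 10.2 kg.
Tool frame: the origin (TCP) lies between the finger pads; the fingertips stand 17 mm ahead of it and the grasp point (between the pads) lies 2 mm behind it (tips_ahead is the distance from the TCP to the fingertips, in mm); z points along the fingers, y is the line along which they close (so a half turn about z gives the same grasp; the last joint's range is limited). The gripper opens to 85 mm and grips with 20 to 120 N. Pads are 22 mm wide; open, the fingers measure 114 mm over their backs; the gripper's body (76 mm by 85 mm) begins 54 mm behind the grasp point. The pads swing forward as they close: fully open they stand 13 mm farther back than shut.
Start: joints at [-1.342, 0.313, 1.498, -0, 1.331, -0.223], TCP at [229.196, -472.335, 248.294] pointing down, gripper open.
Joint ranges: [-2.94, 2.94], [-0.97, 2.17], [0.19, 2.56], [-1.23, 4.37], [0.02, 3.11], [-2.88, 2.88]. Speed limits (rad/s): [2.39, 2.39, 3.01, 3.14, 3.14, 3.14].

INTERFACE

Orientations are given as a unit quaternion [w, x, y, z].
In Python, from rig import sense, capture, finish_job, boxes_of, tips_ahead gives the robot as it stands.
- The arm moves only by the tool drive_tool, never from a script. Its argument "commands" is text: rows parted by semicolons, each of 7 numbers parted by spaces: the shift along the world's x, y, z in units of 0.1 m (1.0 is 0.1 m), then the turn, a rotation vector about the world's x, y, z in units of pi/4 rad (1.0 is pi/4 rad), then the opening in per cent of the stroke, from 0 (shut) to 100 (fully open). A call has 1 to 20 rows; each row shifts and turns the commanded pose from where the row before left it; what a row does not reach is not made up. A row lasts 1/12 s, in which the tool goes at most 41.7 mm and 7.16 degrees, less where a joint would pass 70% of its speed; a pose out of reach is approached as far as the arm can. A call with a number of a shift or a turn outside -1 to 1 is refused whole. A call with a gripper value outside its range is refused whole. The fingers move at their own pace and stop on an object; "force" is the grip in N (left out, the last holds). Time passes only in rows, so rows that do not move let the fingers close. It gives the time, the measured TCP pose, the force, the opening and the grip force at its end, in the units of the state.
- sense(): the state, without advancing time (a new reading comes with each control period).
- capture(name): name is "scene" or "side" or "wrist"; returns a dict with "pixels" (480x640x3 uint8, blue, green, red), "fov_y" (degrees; the focal length in pixels is half the picture's height over the tangent of half this angle, whatever the lens; pixels are square), "cx", "cy" (the principal point, pixels), "k1" (the pictures are not rectified: a ray, as slopes to the right and down, at radius r is drawn at 1 + k1 r^2 times it, then the intrinsics apply), "position" and "attitude" of the camera in the world; the wrist camera has in their place "tool_from_camera" (4x4, takes a point from camera to tool coordinates, whose origin is the TCP and whose axes are the flange's). Camera axes: x right, y down, z forward; pixel columns grow to the right and rows downward; lengths in mm; the calibration is good to about 2 mm. A picture is of the moment at which its call begins: read the wrist's pose just before it. There is no depth.
- finish_job(): hands the job in; it is judged then, once.
Trained networks look in a picture, given as the dict that the camera call returned (one of the last four; its "shot" number tells which), for a name from the list of things; names that differ only in an ending like _2 or _b are one class to them, and where a whole thing is asked for, a point or a joint stands for the part that bears it (a point fixed in the world has none). Each returns a list of dicts, best first, with "confidence" (0 to 1); they miss things now and then, are a little off and sometimes report something else, mostly with a low value. They report only what shows in the picture. A call takes as long as a camera call. They do not tell look-alikes from the thing itself.
- boxes_of(picture, name): "position" ([column, row] in pixels, amid what is visible of it).
The state is a dict: "time_s": time; "joints": joint angles; "dq": joint speeds; "tau": joint torques, N m; "eef_pos": TCP position; "ee_rot": TCP orientation; "force": force on the tool from outside, world axes, zero at the start; "wrist_torque": the same for the moment, N m; "grip_width": opening from 0.0 (shut) to 1.0 (fully open); "grip_force": force on a finger pad.
Only numpy, scipy, OpenCV 4.12 (cv2) and the standard library are available. Lean on these libraries where they do the work, as an engineer would, in place of code of your own. Each camera call takes 0.05 s, during which the arm holds its last target. There are 200 camera calls.

TASK

The lowest board of the small sloping roof is already nailed on. Lay the two loose boards above it, working up the slope: the first with its lower long edge along the first dark mark line, overlapping the nailed board, the second with its lower edge along the next mark up, overlapping the first; both square to the roof, midway between the side strips and lying down snugly. Leave the other things on the table where they are.

Things in the scene. Friction and masses are not known exactly. Their poses are not given: they have to be found in the camera images.
- roof: fixed small roof; origin mid-underside of its base, x to its high side, z up. Deck rises 24 degrees along x, from 36 mm high (75 mm in -x of the origin) to 103 mm, 165 mm long. Side strips, 174 mm apart inside, stand 12 mm above it. A 64x150x7 mm board is nailed at the low edge, propped on a batten. Dark marks cross deck and strips 42 and 84 mm up the slope, the first drawn over that board too.
- first_mark (a point): point at mid-width of the roof where the lower dark mark crosses the deck's top surface; x straight up the slope, y along the mark to the left, z square to the deck. A board laid here (lower edge over the mark on the nailed board, upper edge on the deck) has mid-underside 31.6 mm in +x, 5.3 mm in +z of this point and lies 9.6 degrees less steep than the deck (14.4 from level); friction holds it.
- second_mark (a point): point at mid-width of the roof where the upper dark mark crosses the deck's top surface; x straight up the slope, y along the mark to the left, z square to the deck. 42 mm up the slope from the first mark. A board laid here, lapped over the one at the first mark, has the same offset (31.6 mm in +x, 5.3 mm in +z) and the same lie.
- board_a: loose flat wooden board, 64 mm wide (its x), 150 mm long (y), 7 mm thick, 45 g, with two tiny pilot holes; origin at the middle of its underside, z up. Starts flat on the table to the left of the roof, its length pointing roughly away from the robot. The two boards are identical, and alike either way round.
- board_b: loose flat wooden board, 64 mm wide (its x), 150 mm long (y), 7 mm thick, 45 g, with two tiny pilot holes; origin at the middle of its underside, z up. Starts flat on the table to the right of the roof, its length pointing roughly away from the robot. The two boards are identical, and alike either way round.
- tape_measure: a yellow tape measure 35x87x64 mm, origin at the centre of its underside; bystander
- mug: a white mug, 94 mm tall, origin at the centre of its underside; bystander
- hex_key: a small L-shaped hex key, 38x102x7 mm, lying flat, origin at the centre of its underside; bystander
- wax_tin: a flat round tin, 71 mm across and 25 mm high, origin at the centre of its underside; bystander
There are look-alikes about, which are no part of the job. Leave any orange look-alike of the board_b alone.

How it is judged:
By the outcome, as a careful person would: the job done as asked, in the order asked, and still so for the second after the job is handed in, with the robot touching nothing.
It also fails if it takes over 51 s, if anything falls off the work surface, if the arm or the gripper's body presses on something with over 40 N, if the wrist force passes 120 N, or if a joint passes its speed limit or range.

## Working session

There is one attempt and no reset: what is moved stays moved. The work goes in short steps, Python scripts to look and compute and a tool call to move; the robot and the scene stay as the last step left them, time stands still between calls to the robot, and variables do not carry over. Pictures are saved under pics/ and viewed, at most 10 in all, crops included, and the job is handed in when it is done.

Besides the shell and the picture viewer there is one more tool, called after ">>>" by a JSON object that holds its "method" and its "body", one argument or row to a line. drive_tool: Moves the arm, as the interface text tells. Shifts and turns lie within -1 to 1; 1 stands for 0.1 m of shift or pi/4 rad of turn. Its arguments: {"type":"object","properties":{"commands":{"type":"string"},"force":{"type":"number"}},"required":["commands"]}

```bash
mkdir -p pics
cat > h.py <<'E'
import numpy as np, cv2
from scipy.spatial.transform import Rotation as R
from rig import sense, capture, finish_job, boxes_of, tips_ahead
def q2m(q): return R.from_quat([q[1],q[2],q[3],q[0]]).as_matrix()
def cam(c,st=None):
    if 'position' in c:
        a=np.array(c['attitude']); M=q2m(a) if a.size==4 else a.reshape(3,3)
        return M,np.array(c['position'],float)
    T=np.array(c['tool_from_camera']); M=q2m(st['ee_rot'])
    return M@T[:3,:3], M@T[:3,3]+np.array(st['eef_pos'])
def K(c): return 240/np.tan(np.radians(c['fov_y']/2))
def ray(c,px,st=None):
    M,p=cam(c,st); f=K(c); d=(np.atleast_2d(px)-[c['cx'],c['cy']])/f
    u=d.copy()
    for _ in range(20): u=d/(1+c['k1']*(u**2).sum(1,keepdims=True))
    return np.c_[u,np.ones(len(u))]@M.T,p
def onz(c,px,z=0,st=None):
    d,p=ray(c,px,st); return p+d*((z-p[2])/d[:,2])[:,None]
def proj(c,X,st=None):
    M,p=cam(c,st); v=(np.atleast_2d(X)-p)@M; u=v[:,:2]/v[:,2:]
    return u*(1+c['k1']*(u**2).sum(1,keepdims=True))*K(c)+[c['cx'],c['cy']]
E
python3 - <<'E'
from h import *
s=sense();print(s)
for n in('scene','side','wrist'):
    c=capture(n);cv2.imwrite(f'pics/{n}0.png',c['pixels']);print(n,{k:v for k,v in c.items() if k!='pixels'})
    for o in('board_a','roof'):
        print(o,[(b['position'],round(b['confidence'],2)) for b in boxes_of(c,o)])
E
```

```text
{'time_s': 0.0, 'joints': array([-1.34240126e+00,  3.13462802e-01,  1.49846476e+00, -2.07798284e-07,
        1.33102706e+00, -2.23417980e-01]), 'dq': array([-0.00109004,  0.00084659, -0.0011032 , -0.00017205, -0.00195511,
       -0.00014943]), 'tau': array([ 1.00124136e-03, -4.12262034e+01, -2.59740651e+01, -3.99231521e-05,
        4.22999947e-03,  8.69323856e-06]), 'eef_pos': array([ 229.13580313, -472.07842001,  247.71810312]), 'ee_rot': array([-6.80983197e-04,  9.74591223e-01,  2.23989918e-01, -1.79557137e-06]), 'force': array([-0.00848254,  0.38936046,  0.55016527]), 'wrist_torque': array([-0.00313662,  0.00258499, -0.00180066]), 'grip_force': 0.0, 'grip_width': 1.0001009243964423}
scene {'fov_y': 50.55001317263343, 'cx': 319.2473357737851, 'cy': 240.70001787125128, 'k1': -0.012840980865170706, 'position': array([-46.53242378, 714.75434909, 770.15839168]), 'attitude': array([ 0.14152322, -0.28849148,  0.83983719, -0.43751268]), 'shot': 1}
board_a [([231.2, 369.8], 0.8), ([381.5, 233.0], 0.61), ([394.5, 207.6], 0.61)]
roof [([294.8, 269.9], 0.84)]
side {'fov_y': 49.55312251446223, 'cx': 312.80039419521563, 'cy': 238.2199333082593, 'k1': -0.044010702131194554, 'position': array([399.37006324, 973.2578691 , 474.92453005]), 'attitude': array([ 0.04140977, -0.04942024,  0.82137013, -0.56673978]), 'shot': 2}
board_a [([336.8, 219.6], 0.93), ([358.7, 237.3], 0.64), ([318.9, 364.7], 0.61)]
roof [([299.1, 269.1], 0.65)]
wrist {'fov_y': 65.19246584688437, 'cx': 317.3909804370123, 'cy': 240.2298603483988, 'k1': 0.008914252448161065, 'tool_from_camera': array([[-1.35288598e-03, -9.54848391e-01, -2.97090423e-01,
         7.64915641e+01],
       [ 9.99999006e-01, -1.40949194e-03, -2.36746792e-05,
        -6.61864436e-01],
       [-3.96140827e-04, -2.97090160e-01,  9.54849349e-01,
        -1.25689124e+02],
       [ 0.00000000e+00,  0.00000000e+00,  0.00000000e+00,
         1.00000000e+00]]), 'shot': 3}
board_a []
roof []
```

View pics/scene0.png

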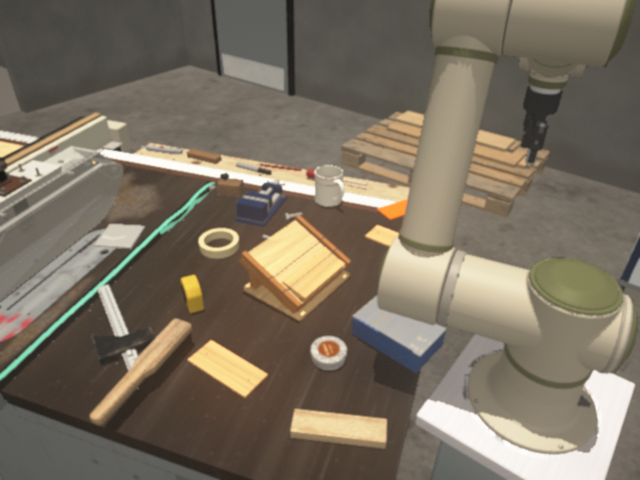

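View pics/side0.png

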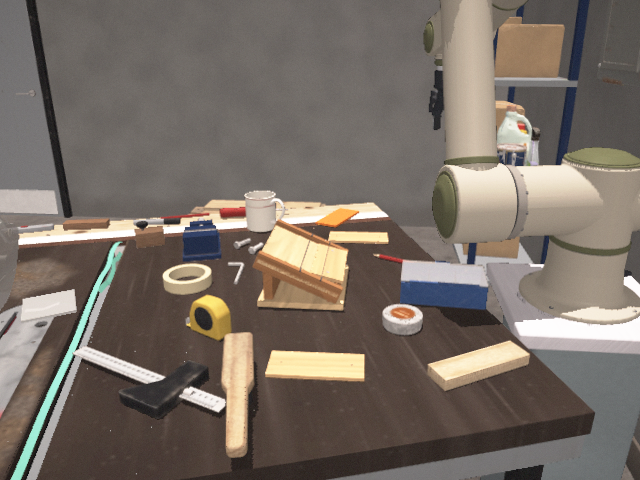

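Scene: board_a at about (228,367), board_b partly hidden by the arm at (381,235), the orange look-alike behind it at (394,208), roof at (297,262). In the side view, board_a is at (316,366), board_b at (359,238) and the roof around (303,262), with its high side away from the robot.

Run:
```python
from h import *
c=capture('side');d=capture('scene')
np.set_printoptions(precision=1,suppress=True)
def rect(P,n):print(n,P[:,:2].tolist(),P.mean(0),cv2.minAreaRect(P[:,:2].astype(np.float32)))
rect(onz(c,[(272,351),(364,353),(365,381),(266,378)],7),'a side')
rect(onz(d,[(216,341),(267,374),(245,395),(189,359)],7),'a scene')
rect(onz(c,[(331,232),(387,233),(388,243),(329,243)],7),'b side')
print('roof base side',onz(c,[(258,304),(345,307),(349,290)],0))
print('base scene',onz(d,[(301,317),(245,287),(349,274)],5))
print('mug,wax,hex',onz(c,[(262,228),(403,325),(236,272)]))
print('blue box,orange',onz(c,[(402,303),(484,305),(402,265),(338,217)]))
for p,n in((c,'side'),(d,'scene')):
    x,y=(300,262) if n=='side' else(297,265)
    cv2.imwrite(f'pics/c{n}.png',cv2.resize(p['pixels'][y-60:y+60,x-80:x+80],(800,600),interpolation=cv2.INTER_CUBIC))
```

```text
a side [[562.9811162973558, 266.87940617455183], [414.81539346269744, 256.38058629753357], [410.56389502909946, 330.222778392373], [557.3457585607377, 339.3003005296339]] [486.4 298.2   7. ] ((486.2845458984375, 298.5164794921875), (148.53726196289062, 73.95802307128906), 4.053121566772461)
a scene [[550.7405930679602, 261.33767334280054], [412.624175334574, 260.21187694238864], [411.42071175094725, 320.76542492856305], [556.7984723649307, 326.82954083230214]] [482.9 292.3   7. ] ((484.72735595703125, 292.71142578125), (145.46954345703125, 65.35855102539062), 1.1385653018951416)
b side [[521.645191160952, -301.5750293800337], [376.06747188819446, -307.96710046897454], [373.9186036944589, -236.21999157081711], [518.9817881517254, -222.0383865410787]] [ 447.7 -267.     7. ] ((447.5246276855469, -265.0027160644531), (146.546142578125, 79.57691955566406), 2.5141406059265137)
roof base side [[625.4  98.    0. ]
 [456.9  92.2   0. ]
 [454.   18.9   0. ]]
base scene [[461.   98.8   5. ]
 [624.5 102.3   5. ]
 [463.9 -86.3   5. ]]
mug,wax,hex [[ 713.9 -334.4   -0. ]
 [ 349.2  148.7   -0. ]
 [ 707.9  -43.9    0. ]]
blue box,orange [[ 348.5   64.6    0. ]
 [ 192.4   57.2    0. ]
 [ 342.9 -119.6   -0. ]
 [ 515.4 -448.1    0. ]]
```

>>> {"method": "drive_tool", "body": {
  "commands": "0.17 0.295 0 0 0 -0.036 100;0.17 0.295 0 0 0 -0.036 100;0.17 0.295 0 0 0 -0.036 100;0.17 0.295 0 0 0 -0.036 100;0.17 0.295 0 0 0 -0.036 100;0.17 0.295 0 0 0 -0.036 100;0.17 0.295 0 0 0 -0.036 100;0.17 0.295 0 0 0 -0.036 100;0.17 0.295 0 0 0 -0.036 100;0.17 0.295 0 0 0 -0.036 100;0.17 0.295 0 0 0 -0.036 100;0.17 0.295 0 0 0 -0.036 100;0.17 0.295 0 0 0 -0.036 100;0.17 0.295 0 0 0 -0.036 100;0.17 0.295 0 0 0 -0.036 100;0.17 0.295 0 0 0 -0.036 100;0 0 0 0 0 0 100;0 0 0 0 0 0 100"
}}

```text
time_s: 2.05
eef_pos: [501.4, 0.8, 248.1]
ee_rot: [0.0, 1.0, 0.001, -0.0]
force: [-1.6, -0.8, -0.4]
grip_width: 1.0
grip_force: 0.0
```

Run:
```python
from h import *
import pickle
print(tips_ahead)
s=sense();c=capture('wrist');print(s['time_s'],s['eef_pos'],s['ee_rot'],s['dq'])
pickle.dump((s,c),open('w1.pkl','wb'));cv2.imwrite('pics/w1.png',c['pixels'])
```

```text
17.0
2.05 [501.40721891   0.77660089 248.05542535] [ 1.77949162e-05  9.99999287e-01  1.17715645e-03 -2.01234217e-04] [-4.99091935e-02 -2.00490997e-02  2.31244071e-02 -5.40425664e-03
 -2.14885835e-05 -1.99780542e-02]
```

View pics/w1.png

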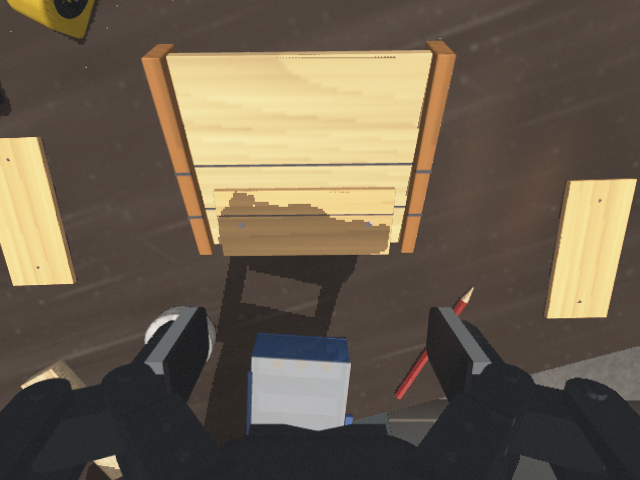

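The wrist view shows everything. The upper mark ends at (194,166) and (413,163), and the lower mark sits near row 207 on the deck. board_b's corners are around (567,179), (636,180), (606,319), (545,317). board_a is on the left with corners (42,137), (76,284), (12,286).

```bash
cat > fit.py <<'E'
from h import *
import pickle
from scipy.optimize import least_squares
np.set_printoptions(precision=1,suppress=True)
t=np.radians(24)
def roofpt(s,y,z): return np.array([-75+s*np.cos(t)-z*np.sin(t),y,36+s*np.sin(t)+z*np.cos(t)])
def rz(a): return R.from_euler('z',a).as_matrix()
E
cat > f1.py <<'E'
from fit import *
s,c=pickle.load(open('w1.pkl','rb'))
L=[(84,87,0,194,166),(84,-87,0,413,163.5),(165,87,0,168.5,56),(165,-87,0,431,52),(42,87,0,204,208.5),(42,-87,0,408,206.5),
(2*31.6,75,7,215,191),(63.2,-75,7,394,188),(0,75,10.65,220,256),(0,-75,10.65,389.5,255)]
P=np.array([roofpt(*l[:3]) for l in L]);U=np.array([l[3:] for l in L],float)
f=lambda p:(proj(c,P@rz(p[2]).T+[p[0],p[1],0],s)-U)
r=least_squares(lambda p:f(p).ravel(),[541,5,0],loss='soft_l1');print('roof',r.x);print(f(r.x))
B={'b':[(567,179.5),(636,180),(606.5,319),(545,317)],'a':[None,(42,137.5),(76,284),(12,286)]}
g=s['eef_pos']
sx=np.array([[1,1],[1,-1],[-1,-1],[-1,1]])*[75,32]
for k,u in B.items():
    i=[j for j in range(4) if u[j] is not None];uu=np.array([u[j] for j in i],float)
    Q=np.c_[sx,np.full(4,7)][i]
    h=lambda p:(proj(c,Q@rz(p[2]).T+[p[0],p[1],0],s)-uu)
    q=least_squares(lambda p:h(p).ravel(),[450,-270 if k=='b' else 290,0]);print(k,q.x[:2],'yaw deg',np.degrees(q.x[2]));print(h(q.x))
E
python3 f1.py
```

```text
roof [544.5  12.7   0. ]
[[ 0.3 -0.2]
 [-0.1 -0.4]
 [-2.6  0.2]
 [ 1.6  0.8]
 [ 1.3 -0.1]
 [-2.7 -0.5]
 [-2.3  1.4]
 [ 1.8  2.2]
 [ 5.3 -4.2]
 [-1.7 -5.1]]
b [ 450.  -276.8] yaw deg 1.833509908898966
[[ 1.5  1.4]
 [-0.5 -1.3]
 [-1.5 -1.9]
 [ 0.4  1.6]]
a [488.7 291.2] yaw deg 0.6468589450517873
[[-0.1  0.1]
 [-1.4  0.6]
 [ 1.5 -0.7]]
```

```bash
sed -i 's/(0,75,10.65/(1.2,75,17.6/;s/(0,-75,10.65/(1.2,-75,17.6/;s/63.2,-75/64.3,-75/;s/2\*31.6,75/64.3,75/' f1.py; sed -i "s/print('roof',r.x)/print('roof',r.x,np.degrees(r.x[2]))/" f1.py; python3 f1.py | head -11
```

```text
roof [544.5  12.8   0. ] 0.7267106207030357
[[ 0.2 -0.3]
 [-0.3 -0.4]
 [-2.7  0.1]
 [ 1.5  0.8]
 [ 1.2 -0.2]
 [-2.9 -0.5]
 [-2.7  0.2]
 [ 1.9  1.1]
 [ 3.5  0. ]
 [-0.6 -0.8]]
```

Run:
```python
from fit import *
s,c=pickle.load(open('w1.pkl','rb'))
M=q2m(s['ee_rot'])
for z in(-9,-5,0,4,10,17):
    Q=np.array([[11,-42.5,z],[-11,-42.5,z],[11,42.5,z],[-11,42.5,z]]);print(z,proj(c,Q@M.T+s['eef_pos'],s).round().tolist())
```

```text
-9 [[198.0, 320.0], [204.0, 373.0], [442.0, 319.0], [436.0, 373.0]]
-5 [[201.0, 314.0], [207.0, 367.0], [439.0, 314.0], [433.0, 366.0]]
0 [[205.0, 307.0], [210.0, 359.0], [435.0, 307.0], [429.0, 358.0]]
4 [[208.0, 303.0], [213.0, 353.0], [431.0, 302.0], [427.0, 352.0]]
10 [[213.0, 296.0], [217.0, 344.0], [427.0, 295.0], [422.0, 344.0]]
17 [[217.0, 288.0], [221.0, 335.0], [422.0, 288.0], [418.0, 335.0]]
```

>>> {"method": "drive_tool", "body": {
  "commands": "-0.057 -0.308 -0.1 0 0 0.0042 76;-0.057 -0.308 -0.1 0 0 0.0042 76;-0.057 -0.308 -0.14 0 0 0.0042 76;-0.057 -0.308 -0.14 0 0 0.0042 76;-0.057 -0.308 -0.16 0 0 0.0042 76;-0.057 -0.308 -0.16 0 0 0.0042 76;-0.057 -0.308 -0.16 0 0 0.0042 76;-0.057 -0.308 -0.16 0 0 0.0042 76;-0.057 -0.308 -0.16 0 0 0.0042 76;0 0 0 0 0 0 76;0 0 0 0 0 0 76;0 0 0 0 0 0 76"
}}

```text
time_s: 3.1
eef_pos: [449.4, -277.9, 120.7]
ee_rot: [0.0, 1.0, 0.014, 0.0]
force: [0.6, 0.4, 0.3]
grip_width: 0.762
grip_force: 0.0
```

Run:
```python
from h import *
import pickle
s=sense();c=capture('wrist');print(s['time_s'],s['eef_pos'],s['ee_rot'],s['grip_width'])
pickle.dump((s,c),open('w2.pkl','wb'));cv2.imwrite('pics/w2.png',c['pixels'])
M=q2m(s['ee_rot'])
for z in(0,4,10,17):
    w=42.5*s['grip_width']
    Q=np.array([[11,-w,z],[-11,-w,z],[11,w,z],[-11,w,z]]);print(z,proj(c,Q@M.T+s['eef_pos'],s).round().tolist())
```

```text
3.1 [ 449.36959363 -277.8506486   120.70202711] [1.33922303e-05 9.99903437e-01 1.38964599e-02 7.46561918e-05] 0.7623097666004875
0 [[233.0, 307.0], [236.0, 359.0], [407.0, 307.0], [403.0, 358.0]]
4 [[235.0, 303.0], [238.0, 353.0], [405.0, 302.0], [401.0, 352.0]]
10 [[238.0, 296.0], [241.0, 344.0], [401.0, 295.0], [398.0, 344.0]]
17 [[241.0, 288.0], [245.0, 335.0], [398.0, 288.0], [395.0, 335.0]]
```

View pics/w2.png

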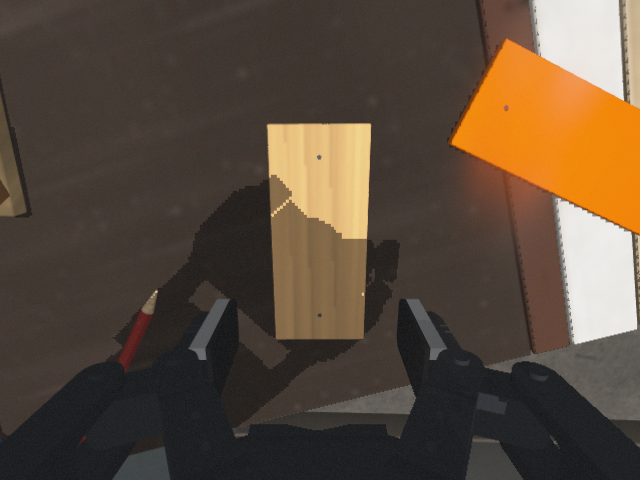

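The board's corners are (267,124), (371,124), (363,339), (276,339) and the fingers straddle it. The fingertips sit about 8 mm ahead of the TCP at this opening. The orange look-alike is well to the right.

```bash
cat > bfit.py <<'E'
from fit import *
def bfit(f,uu,g):
    s,c=pickle.load(open(f,'rb'));uu=np.array(uu,float)
    Q=np.c_[np.array([[1,1],[1,-1],[-1,-1],[-1,1]])*[75,32],np.full(4,7)]
    h=lambda p:(proj(c,Q@rz(p[2]).T+[p[0],p[1],0],s)-uu)
    q=least_squares(lambda p:h(p).ravel(),[*g,0]);print(q.x[:2],'yaw',np.degrees(q.x[2]),'\n',h(q.x))
    print('d',q.x[:2]-s['eef_pos'][:2])
E
python3 -c "
from bfit import *
bfit('w2.pkl',[(267,124),(371,124),(363,339.5),(276,339.5)],(450,-277))"
```

```text
[ 450.3 -278.2] yaw 1.693731707367403 
 [[-0.5  0. ]
 [ 0.6 -0.3]
 [ 0.4  0.1]
 [-0.6  0.4]]
d [ 0.9 -0.4]
```

>>> {"method": "drive_tool", "body": {
  "commands": "0.009 -0.004 -0.2 0 0 0 90;0 0 -0.3 0 0 0 90;0 0 -0.3 0 0 0 90;0 0 -0.2 0 0 0 90;0 0 -0.09 0 0 0 90;0 0 0 0 0 0 90;0 0 0 0 0 0 90",
  "force": 40
}}

```text
time_s: 3.73
eef_pos: [451.4, -277.9, 12.4]
ee_rot: [0.0, 1.0, 0.015, 0.0]
force: [0.1, -0.6, -0.1]
grip_width: 0.899
grip_force: 0.0
```

>>> {"method": "drive_tool", "body": {
  "commands": "0 0 0 0 0 0 65;0 0 0 0 0 0 65;0 0 0 0 0 0 65;0 0 0 0 0 0 65;0 0 0 0 0 0 65;0 0 0 0 0 0 65",
  "force": 40
}}

```text
time_s: 4.23
eef_pos: [451.6, -278.4, 13.3]
ee_rot: [0.001, 1.0, 0.015, 0.001]
force: [-0.8, 2.4, 5.9]
grip_width: 0.734
grip_force: 42.8
```

>>> {"method": "drive_tool", "body": {
  "commands": "0 0 0.05 0 0 0 65;0 0 0.2 0 0 0 65;0 0 0.35 0 0 0 65;0 0 0.35 0 0 0 65;0 0 0.35 0 0 0 65;0 0 0.2 0 0 0 65;0 0 0 0 0 0 65;0 0 0 0 0 0 65"
}}

```text
time_s: 4.9
eef_pos: [451.1, -278.1, 163.0]
ee_rot: [0.001, 1.0, 0.015, 0.001]
force: [-0.6, 0.1, -1.9]
grip_width: 0.731
grip_force: 44.0
```

Run:
```python
from h import *
import pickle
s=sense();c=capture('wrist');print(s['time_s'],s['eef_pos'],s['ee_rot'],s['grip_width'],s['grip_force'])
pickle.dump((s,c),open('w3.pkl','wb'));cv2.imwrite('pics/w3.png',c['pixels'])
```

```text
4.9 [ 451.07883988 -278.14239036  162.96686055] [0.00120627 0.99989173 0.0146186  0.00117003] 0.7310664915306431 44.01229977607727
```

View pics/w3.png

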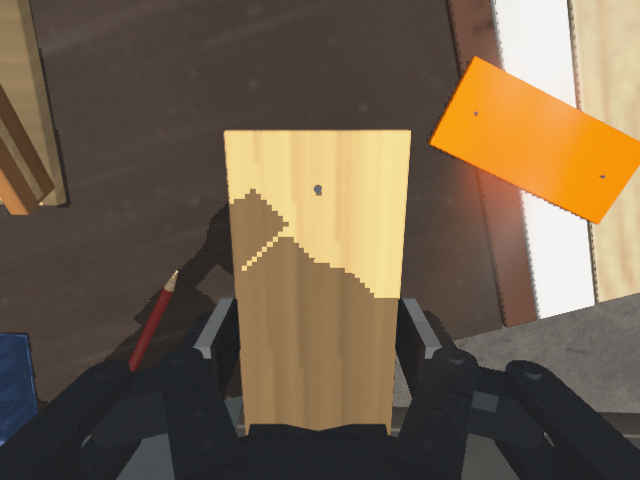

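Run:
```python
from fit import *
s,c=pickle.load(open('w3.pkl','rb'));M=q2m(s['ee_rot'])
uu=np.array([(225,130),(410,130),(391,433),(244,433.)])
Q=np.c_[np.array([[1,-1],[1,1],[-1,1],[-1,-1]])*[75,32],np.zeros(4)]
def h(p): return proj(c,(Q@R.from_euler('zyx',[p[3],p[4],0]).as_matrix().T+p[:3])@M.T+s['eef_pos'],s)-uu
q=least_squares(lambda p:h(p).ravel(),[0,0,0,0,0]);print(q.x[:3],np.degrees(q.x[3:]));print(h(q.x))
```

```text
[-0.1 -0.9 17.9] [0.1 7. ]
[[ -0.7  -1.2]
 [  0.8  -1.2]
 [-10.3   1.8]
 [ 10.3   1.8]]
```

Run:
```python
from fit import *
s,c=pickle.load(open('w3.pkl','rb'));M=q2m(s['ee_rot'])
# edges: skin-coloured board mask rows
im=c['pixels'].astype(int)
for r in (160,200,420,428,432): 
    m=np.where((im[r,:,2]-im[r,:,0]>45))[0]; m=m[(m>215)&(m<420)]; print(r,m.min(),m.max())
def pj(x,y,z): return proj(c,np.array([[x,y,z]])@M.T+s['eef_pos'],s)[0]
uu=np.array([(225,130),(410.5,130)])
h=lambda p:np.array([pj(p[0],p[1]-32,p[2]),pj(p[0],p[1]+32,p[2])])-uu
q=least_squares(lambda p:h(p).ravel(),[75,0,0]);print(q.x,h(q.x))
x,y,z=q.x
for pit in(-4,0,4,8):
  for L in(40,100,130,150):
    a=np.radians(pit);print(pit,L,pj(x-L*np.cos(a),y-32,z+L*np.sin(a)),pj(x-L*np.cos(a),y+32,z+L*np.sin(a)))
```

```text
160 225 409
200 228 406
420 245 391
428 245 390
432 246 390
[74.  -0.7  9.4] [[ 0.   0.1]
 [-0.  -0.1]]
-4 40 [231.3 242.8] [404.4 242.5]
-4 100 [239.2 386.4] [396.9 386.2]
-4 130 [242.6 449.2] [393.6 449. ]
-4 150 [244.7 488.3] [391.7 488.1]
0 40 [233.  240.8] [402.8 240.5]
0 100 [242.5 375.9] [393.5 375.7]
0 130 [246.5 432.9] [389.6 432.7]
0 150 [248.9 467.8] [387.3 467.6]
4 40 [234.5 238.4] [401.2 238.1]
4 100 [245.5 365.3] [390.4 365. ]
4 130 [249.9 417.2] [386.1 416.9]
4 150 [252.6 448.4] [383.5 448.2]
8 40 [236.  235.6] [399.7 235.4]
8 100 [248.2 354.6] [387.7 354.4]
8 130 [253.  401.8] [383.  401.6]
8 150 [255.8 429.9] [380.2 429.8]
```

```bash
cat > plan.py <<'E'
from fit import *
RX,RY,YAW=544.5,12.8,np.radians(0.73)
def target(mark,off,above=0):
    Rf=rz(YAW); O=Rf@roofpt(mark+31.6,0,5.3)+[RX,RY,0]
    B=Rf@R.from_euler('y',-14.4,degrees=True).as_matrix()
    T=np.c_[B[:,1],B[:,0],-B[:,2]]
    return O-T@np.array(off)+B[:,2]*above, T, B
def show(mark,off,above=0):
    s=sense();p,T,B=target(mark,off,above);M=q2m(s['ee_rot'])
    print('t',s['time_s'],'d',(p-s['eef_pos'])/100,'rot',R.from_matrix(T@M.T).as_rotvec()/(np.pi/4),'n',B[:,2])
    print('world tcp target',p,'f',s['force'],s['grip_width'],s['grip_force'])
E
python3 -c "
from plan import *
np.set_printoptions(precision=4,suppress=True)
show(42,(-1,0,13.3),60)"
```

```text
t 4.95 d [ 0.6571  2.912  -0.1978] rot [-0.2453 -0.2551  1.9678] n [-0.2487 -0.0032  0.9686]
world tcp target [516.3418  13.4413 141.7748] f [ 0.4805  0.593  -0.5848] 0.7264357374954529 44.00936543941498
```

>>> {"method": "drive_tool", "body": {
  "commands": "0.047 0.208 0.03 0 0 0.1414 65;0.047 0.208 0.03 0 0 0.1414 65;0.047 0.208 0.03 0 0 0.1414 65;0.047 0.208 0.03 0 0 0.1414 65;0.047 0.208 0.03 0 0 0.1414 65;0.047 0.208 0.03 0 0 0.1414 65;0.047 0.208 0.03 0 0 0.1414 65;0.047 0.208 0.03 0 0 0.1414 65;0.047 0.208 0.03 0 0 0.1414 65;0.047 0.208 0.03 0 0 0.1414 65;0.047 0.208 0 0 0 0.1414 65;0.047 0.208 0 0 0 0.1414 65;0.047 0.208 0 0 0 0.1414 65;0.047 0.208 0 0 0 0.1414 65;0 0 0 0.002 -0.107 0 65;0 0 0 0.002 -0.107 0 65;0 0 0 0.002 -0.107 0 65;0 0 0 0 0 0 65;0 0 0 0 0 0 65"
}}

```text
time_s: 6.53
eef_pos: [515.8, 13.3, 190.6]
ee_rot: [0.086, 0.697, 0.706, 0.089]
force: [0.8, -0.2, -0.6]
grip_width: 0.732
grip_force: 44.0
```

```bash
python3 -c "
from plan import *
np.set_printoptions(precision=4,suppress=True)
show(42,(-1,0,13.3),30);print(sense()['joints'])"
```

```text
t 6.5333 d [ 0.0796  0.0023 -0.7792] rot [-0.0023 -0.0036 -0.0003] n [-0.2487 -0.0032  0.9686]
world tcp target [523.8019  13.5364 112.7173] f [ 0.7936 -0.2363 -0.6343] 0.7319210848385004 44.00708198547363
[-0.2306  0.2315  1.7859  0.079   0.8847 -0.286 ]
```

>>> {"method": "drive_tool", "body": {
  "commands": "0.04 0.001 -0.3 -0.0023 -0.0036 0 65;0.04 0.001 -0.3 0 0 0 65;0 0 -0.18 0 0 0 65;0 0 0 0 0 0 65;0.034 0 -0.13 0 0 0 65;0.034 0 -0.13 0 0 0 65;0 0 0 0 0 0 65;0 0 0 0 0 0 65"
}}

```text
time_s: 7.2
eef_pos: [531.8, 13.4, 87.8]
ee_rot: [0.089, 0.697, 0.706, 0.09]
force: [0.3, 0.3, 0.1]
grip_width: 0.733
grip_force: 44.0
```

```bash
python3 -c "
from plan import *
np.set_printoptions(precision=4,suppress=True)
show(42,(-1,0,13.3),0)
c=capture('side');d=capture('scene');x=np.vstack([c['pixels'][200:320,220:380],d['pixels'][210:330,210:370]])
cv2.imwrite('pics/p1.png',cv2.resize(np.hstack([c['pixels'][200:320,220:380],d['pixels'][210:330,210:370]]),(800,300),interpolation=cv2.INTER_CUBIC))"
```

```text
t 7.2 d [-0.0054  0.0025 -0.0415] rot [ 0.0004  0.0034 -0.0008] n [-0.2487 -0.0032  0.9686]
world tcp target [531.262   13.6314  83.6598] f [0.319  0.3277 0.0829] 0.7325372537774255 44.00847315788269
```

View pics/p1.png

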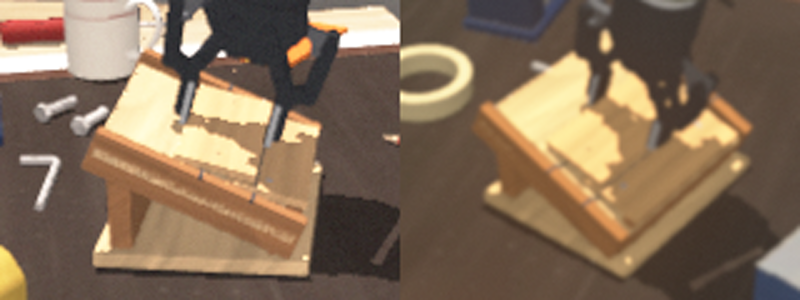

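The held board sits between the fingers, with its lower edge at the first mark line (left crop, around (260,170)). Lowering to contact.

>>> {"method": "drive_tool", "body": {
  "commands": "-0.005 0.002 -0.02 0 0.0034 0 65;0 0 -0.015 0 0 0 65;0 0 0 0 0 0 65;0 0 0 0 0 0 65"
}}

```text
time_s: 7.63
eef_pos: [530.9, 13.7, 84.0]
ee_rot: [0.089, 0.697, 0.706, 0.089]
force: [-0.1, 0.2, -0.2]
grip_width: 0.731
grip_force: 44.0
```

>>> {"method": "drive_tool", "body": {
  "commands": "0 0 -0.007 0 0 0 65;0 0 0 0 0 0 65;0 0 0 0 0 0 65"
}}

```text
time_s: 7.88
eef_pos: [531.0, 13.7, 83.8]
ee_rot: [0.089, 0.697, 0.706, 0.09]
force: [-3.1, 0.2, 7.1]
grip_width: 0.731
grip_force: 44.8
```

>>> {"method": "drive_tool", "body": {
  "commands": "0 0 0 0 0 0 76;0 0 0 0 0 0 79;0 0 0.01 0 0 0 82;-0.01 0 0.04 0 0 0 85;-0.025 0 0.1 0 0 0 85;-0.05 0 0.2 0 0 0 90;-0.07 0 0.3 0 0 0 90;-0.07 0 0.3 0 0 0 90;0 0 0.3 0.002 0.107 0 90;0 0 0.3 0.002 0.107 0 90;0 0 0.2 0.002 0.107 0 90;0 0 0 0 0 0 90;0 0 0 0 0 0 90"
}}

```text
time_s: 8.97
eef_pos: [508.8, 13.7, 259.0]
ee_rot: [-0.002, 0.703, 0.712, 0.004]
force: [-0.7, -0.1, -0.4]
grip_width: 0.902
grip_force: 0.0
```

Run:
```python
from h import *
import pickle
s=sense();c=capture('wrist');print(s['time_s'],s['eef_pos'],s['ee_rot'],s['joints'])
pickle.dump((s,c),open('w4.pkl','wb'));cv2.imwrite('pics/w4.png',c['pixels'])
```

```text
8.9667 [508.7666628   13.65396981 258.96526925] [-0.00150795  0.70265177  0.71152363  0.00351327] [-0.20734397  0.26788565  1.52945703  0.00774089  1.34299046 -0.22163431]
```

View pics/w4.png

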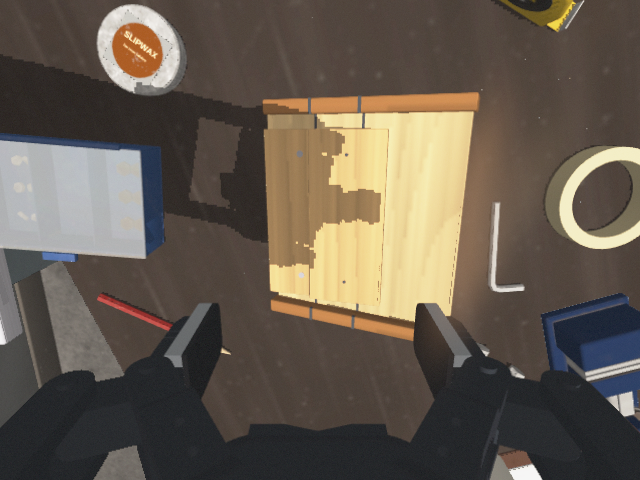

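The first board is seated. Its lower edge runs (309,128)–(314,300), in line with the strip marks at (309,98) and (315,303), with roughly even gaps to the side strips. Now checking it numerically.

```bash
cat > f2.py <<'E'
from fit import *
s,c=pickle.load(open('w4.pkl','rb'))
L=[(165,87,0,474,111),(165,-87,0,450.5,317),(84,87,0,363.5,128),(42,87,0,316,128)]
L=L[:2]
p0=np.array([544.5,12.8,np.radians(.73)])
w=lambda P,p:proj(c,np.array(P)@rz(p[2]).T+[p[0],p[1],0],s)
print('roof pts pred',w([roofpt(*q) for q in[(165,87,0),(165,-87,0),(84,87,0),(84,-87,0),(42,87,12),(84,87,12),(42,-87,12),(84,-87,12),(0,87,12),(165,87,12)]],p0).tolist())
a=np.radians(9.6)
def bc(u,y,m): # board top corner u along width
    s0,z0=m+31.6,5.3; return roofpt(s0+u*np.cos(a)+7*np.sin(a),y,z0-u*np.sin(a)+7*np.cos(a))
print('board pred',w([bc(-32,75,42),bc(-32,-75,42),bc(32,75,42),bc(32,-75,42)],p0).tolist())
E
python3 f2.py
python3 -c "
import cv2;i=cv2.imread('pics/w4.png')[80:350,250:500];cv2.imwrite('pics/w4c.png',cv2.resize(i,(555,600),interpolation=cv2.INTER_CUBIC))"
```

```text
roof pts pred [[473.21054443421906, 111.19177758555449], [448.6284419574079, 328.7834364040883], [363.42805408977677, 113.08577049398443], [357.0287612380971, 310.6206629751435], [309.150221044804, 113.43860212237007], [358.77591708353697, 112.61992985311126], [310.6146145586291, 307.6895090717102], [352.878022217234, 316.3466220098419], [264.5564350122353, 114.14062187538362], [472.46924545365454, 110.59621419024742]]
board pred [[307.72471345388607, 128.96033808959822], [309.1988132379782, 298.6972713934166], [388.2900112159682, 128.93606490219332], [379.190893139399, 306.4702946033723]]
```

View pics/w4c.png

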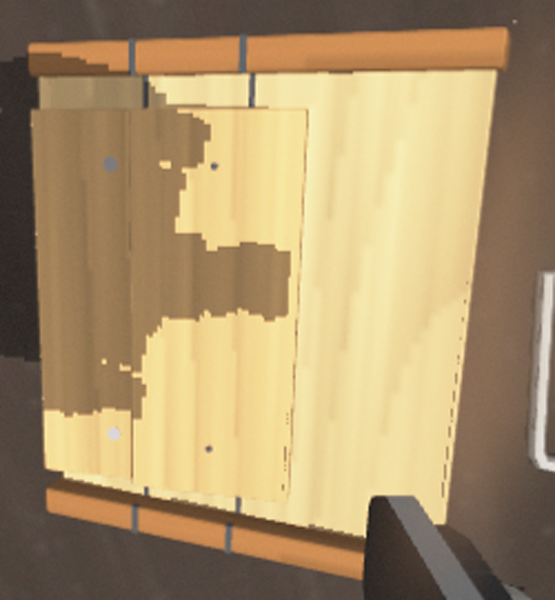

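The board matches the prediction to within 1 px at all four corners: lower edge (309,129)–(309.5,296), upper edge (389,129)–(380,306). Next is board_a.

>>> {"method": "drive_tool", "body": {
  "commands": "-0.0144 0.198 0 0 0 -0.143 90;-0.0144 0.198 0 0 0 -0.143 90;-0.0144 0.198 -0.08 0 0 -0.143 90;-0.0144 0.198 -0.08 0 0 -0.143 90;-0.0144 0.198 -0.08 0 0 -0.143 90;-0.0144 0.198 -0.08 0 0 -0.143 90;-0.0144 0.198 -0.1 0 0 -0.143 90;-0.0144 0.198 -0.1 0 0 -0.143 90;-0.0144 0.198 -0.12 0 0 -0.143 90;-0.0144 0.198 -0.12 0 0 -0.143 90;-0.0144 0.198 -0.12 0 0 -0.143 90;-0.0144 0.198 -0.12 0 0 -0.143 90;-0.0144 0.198 -0.15 0 0 -0.143 90;-0.0144 0.198 -0.15 0 0 -0.143 90;0 0 0 0 0 0 90;0 0 0 0 0 0 90"
}}

```text
time_s: 10.35
eef_pos: [486.9, 290.9, 126.8]
ee_rot: [0.001, 1.0, 0.007, 0.003]
force: [0.1, -0.1, 0.6]
grip_width: 0.896
grip_force: 0.0
```

Run:
```python
from fit import *
s=sense();c=capture('wrist');print(s['time_s'],s['eef_pos'],s['ee_rot'],s['joints'])
pickle.dump((s,c),open('w5.pkl','wb'));cv2.imwrite('pics/w5.png',c['pixels'])
M=q2m(s['ee_rot']);W=rz(np.radians(.65))@np.diag([1,-1,-1]);print('rot',R.from_matrix(W@M.T).as_rotvec()/(np.pi/4)*1000)
```

```text
10.35 [486.9 290.9 126.8] [0. 1. 0. 0.] [ 0.3  0.5  1.5 -0.   1.1  1.9]
rot [ 1.3  6.5 -3.3]
```

View pics/w5.png

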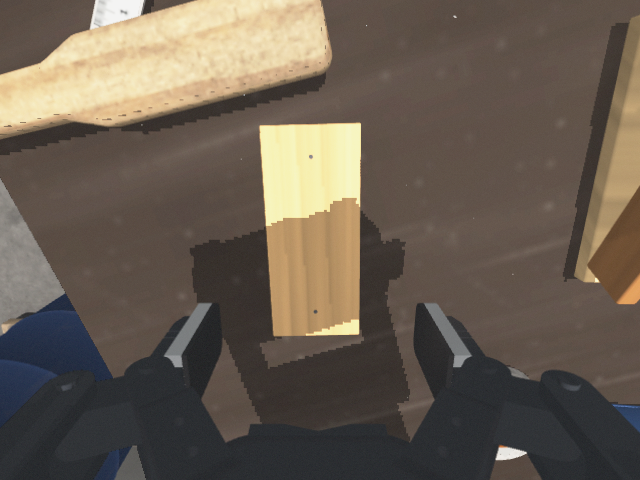

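board_a's corners are (260,125), (361,123), (359,335), (274,336), and the fingers clear it.

```bash
python3 -c "
from bfit import *
bfit('w5.pkl',[(260,125),(361,123),(359.5,334.5),(273.5,336)],(488,291))
s=sense();M=q2m(s['ee_rot']);print(np.degrees(np.arctan2(M[1,0],M[0,0])))"
```

```text
[488.4 294.2] yaw 2.0707629550744744 
 [[-0.6  0.1]
 [ 0.8 -0.4]
 [ 0.   0.1]
 [-0.2  0.4]]
d [1.5 3.3]
0.7731182271857682
```

>>> {"method": "drive_tool", "body": {
  "commands": "0.015 0.033 -0.1 0.0013 0.0065 0.029 90;0 0 -0.3 0 0 0 90;0 0 -0.3 0 0 0 90;0 0 -0.3 0 0 0 90;0 0 -0.1 0 0 0 90;0 0 -0.04 0 0 0 90;0 0 0 0 0 0 90;0 0 0 0 0 0 90;0 0 0 0 0 0 65;0 0 0 0 0 0 65;0 0 0 0 0 0 65;0 0 0 0 0 0 65;0 0 0 0 0 0 65;0 0 0 0 0 0 65",
  "force": 40
}}

```text
time_s: 11.57
eef_pos: [490.7, 294.5, 16.3]
ee_rot: [-0.001, 1.0, 0.017, 0.003]
force: [-1.5, -2.2, 8.0]
grip_width: 0.728
grip_force: 41.3
```

```bash
python3 -c "
from plan import *
np.set_printoptions(precision=4,suppress=True)
show(84,(-1,0,13.3),60);print(sense()['eef_pos'],sense()['ee_rot'])"
```

```text
t 11.5667 d [ 0.6401 -2.8057  1.4253] rot [-0.2519 -0.2526  1.9606] n [-0.2487 -0.0032  0.9686]
world tcp target [554.7076  13.9301 158.8577] f [-1.5461 -2.223   8.0231] 0.7277713165664439 41.30623698234558
[490.6972 294.4954  16.3302] [-0.0009  0.9999  0.017   0.0028]
```

>>> {"method": "drive_tool", "body": {
  "commands": "0 0 0 0 0 0 65;0 0 0 0 0 0 65"
}}

```text
time_s: 11.73
eef_pos: [490.7, 294.5, 16.3]
ee_rot: [-0.001, 1.0, 0.017, 0.003]
force: [-1.6, -1.9, 8.5]
grip_width: 0.72
grip_force: 41.3
```

>>> {"method": "drive_tool", "body": {
  "commands": "0 0 0 0 0 0 90;0 0 0 0 0 0 90;0 0 0 0 0 0 90;0 0 0 0 0 0 90"
}}

```text
time_s: 12.07
eef_pos: [489.8, 294.2, 14.3]
ee_rot: [-0.001, 1.0, 0.017, 0.001]
force: [-1.1, 0.2, 0.0]
grip_width: 0.902
grip_force: 0.0
```

>>> {"method": "drive_tool", "body": {
  "commands": "-0.01 0 -0.025 0 0 0 90;0 0 0 0 0 0 90;0 0 0 0 0 0 90"
}}

```text
time_s: 12.32
eef_pos: [488.6, 294.1, 11.4]
ee_rot: [-0.0, 1.0, 0.017, 0.001]
force: [-0.8, 0.0, 0.2]
grip_width: 0.896
grip_force: 0.0
```

>>> {"method": "drive_tool", "body": {
  "commands": "0 0 0 0 0 0 65;0 0 0 0 0 0 65;0 0 0 0 0 0 65;0 0 0 0 0 0 65;0 0 0 0 0 0 65;0 0 0 0 0 0 65;0 0 0 0 0 0 65"
}}

```text
time_s: 12.9
eef_pos: [488.9, 294.2, 11.9]
ee_rot: [-0.001, 1.0, 0.017, 0.002]
force: [-0.7, -0.1, 5.6]
grip_width: 0.735
grip_force: 44.2
```

>>> {"method": "drive_tool", "body": {
  "commands": "0 0 0.05 0 0 0 65;0 0 0.25 0 0 0 65;0 0 0.36 0 0 0 65;0 0 0.36 0 0 0 65;0 0 0.36 0 0 0 65;0 0 0.36 0 0 0 65;0 0 0.3 0 0 0 65;0 0 0 0 0 0 65"
}}

```text
time_s: 13.57
eef_pos: [490.5, 294.9, 222.0]
ee_rot: [-0.002, 1.0, 0.017, 0.006]
force: [0.9, 0.7, 0.2]
grip_width: 0.73
grip_force: 44.2
```

>>> {"method": "drive_tool", "body": {
  "commands": "0.047 -0.2 0 0 0 0.141 65;0.047 -0.2 0 0 0 0.141 65;0.047 -0.2 0 0 0 0.141 65;0.047 -0.2 0 0 0 0.141 65;0.047 -0.2 0 0 0 0.141 65;0.047 -0.2 0 0 0 0.141 65;0.047 -0.2 0 0 0 0.141 65;0.047 -0.2 0 0 0 0.141 65;0.047 -0.2 0 0 0 0.141 65;0.047 -0.2 0 0 0 0.141 65;0.047 -0.2 0 0 0 0.141 65;0.047 -0.2 0 0 0 0.141 65;0.047 -0.2 0 0 0 0.141 65;0.047 -0.2 0 0 0 0.141 65;0 0 0 0.002 -0.107 0 65;0 0 0 0.002 -0.107 0 65;0 0 0 0.002 -0.107 0 65;0 0 0 0 0 0 65;0 0 0 0 0 0 65"
}}

```text
time_s: 15.15
eef_pos: [553.9, 14.2, 215.4]
ee_rot: [0.086, 0.697, 0.706, 0.09]
force: [1.0, -1.1, -0.2]
grip_width: 0.731
grip_force: 44.2
```

```bash
python3 -c "
from plan import *
np.set_printoptions(precision=4,suppress=True)
show(84,(-.7,0,11.9),30)"
```

```text
t 15.15 d [ 0.0857 -0.0044 -0.87  ] rot [-0.0051 -0.0036 -0.0011] n [-0.2487 -0.0032  0.9686]
world tcp target [562.5197  13.7297 128.4442] f [ 0.9761 -1.1419 -0.1882] 0.7306800404388022 44.196964502334595
```

>>> {"method": "drive_tool", "body": {
  "commands": "0.04 -0.002 -0.3 -0.005 -0.0036 -0.001 65;0.045 -0.002 -0.3 0 0 0 65;0 0 -0.27 0 0 0 65;0 0 0 0 0 0 65;0.034 0 -0.13 0 0 0 65;0.034 0 -0.13 0 0 0 65;0 0 0 0 0 0 65;0 0 0 0 0 0 65"
}}

```text
time_s: 15.82
eef_pos: [570.4, 13.8, 103.4]
ee_rot: [0.089, 0.697, 0.706, 0.09]
force: [0.2, 0.3, 0.3]
grip_width: 0.736
grip_force: 44.4
```

```bash
python3 -c "
from plan import *
np.set_printoptions(precision=4,suppress=True)
show(84,(-.7,0,11.9),0)"
```

```text
t 15.8167 d [-0.0039  0.0007 -0.0403] rot [ 0.0002  0.0027 -0.0008] n [-0.2487 -0.0032  0.9686]
world tcp target [569.9798  13.8247  99.3867] f [0.2256 0.2775 0.2806] 0.7360815252729531 44.37768995761871
```

>>> {"method": "drive_tool", "body": {
  "commands": "-0.004 0 -0.02 0 0.0027 0 65;0 0 -0.013 0 0 0 65;0 0 0 0 0 0 65;0 0 0 0 0 0 65"
}}

```text
time_s: 16.15
eef_pos: [569.7, 13.7, 99.9]
ee_rot: [0.089, 0.697, 0.706, 0.09]
force: [-1.4, 0.1, 1.0]
grip_width: 0.73
grip_force: 44.9
```

>>> {"method": "drive_tool", "body": {
  "commands": "0 0 -0.006 0 0 0 65;0 0 0 0 0 0 65;0 0 0 0 0 0 65"
}}

```text
time_s: 16.4
eef_pos: [569.8, 13.7, 99.7]
ee_rot: [0.089, 0.697, 0.706, 0.09]
force: [-3.6, 0.4, 6.6]
grip_width: 0.731
grip_force: 49.1
```

Contact is at the expected height. Releasing and backing off along the board normal.

>>> {"method": "drive_tool", "body": {
  "commands": "0 0 0 0 0 0 76;0 0 0 0 0 0 79;0 0 0.01 0 0 0 82;-0.01 0 0.04 0 0 0 85;-0.025 0 0.1 0 0 0 85;-0.05 0 0.2 0 0 0 90;-0.07 0 0.3 0 0 0 90;-0.07 0 0.3 0 0 0 90;0 0 0.3 0.002 0.107 0 90;0 0 0.3 0.002 0.107 0 90;0 0 0.2 0.002 0.107 0 90;0 0 0 0 0 0 90;0 0 0 0 0 0 90"
}}

```text
time_s: 17.48
eef_pos: [547.3, 13.8, 274.5]
ee_rot: [-0.002, 0.703, 0.711, 0.003]
force: [-0.7, -1.2, -0.3]
grip_width: 0.9
grip_force: 0.0
```

```bash
sed -e 's/w4/w6/' f2.py > f3.py
cat >> f3.py <<'E'
print('board2 pred',w([bc(-32,75,84),bc(-32,-75,84),bc(32,75,84),bc(32,-75,84)],p0).tolist())
E
python3 - <<'E'
from h import *
import pickle
s=sense();c=capture('wrist');print(s['time_s'],s['eef_pos'])
pickle.dump((s,c),open('w6.pkl','wb'));i=c['pixels']
cv2.imwrite('pics/w6.png',cv2.resize(i[80:350,180:500],(711,600),interpolation=cv2.INTER_CUBIC))
E
python3 f3.py
```

```text
17.4833 [547.34327404  13.75258058 274.54370554]
roof pts pred [[413.5170208753095, 111.67134703267746], [399.2024296023589, 319.4232286569391], [315.03375555459746, 113.37529027567552], [315.6775054682165, 302.86039303163807], [264.1431472942379, 113.68206410660912], [308.92703617349446, 112.93542355357691], [271.76222275383947, 300.1840757032954], [310.4659015477463, 308.11468648711184], [223.67538545585236, 114.32906147230699], [410.5056710156322, 111.12243566853107]]
board pred [[262.53311231274546, 128.4826498689194], [269.4540328361055, 291.3737410073848], [336.8864754979997, 128.4665841165704], [334.7089267965843, 298.4671138459736]]
board2 pred [[307.4933343095696, 128.53077803973247], [309.03507574220095, 299.08945687391326], [388.47322695190775, 128.46074003615246], [379.3488314620773, 306.91233524651363]]
```

View pics/w6.png

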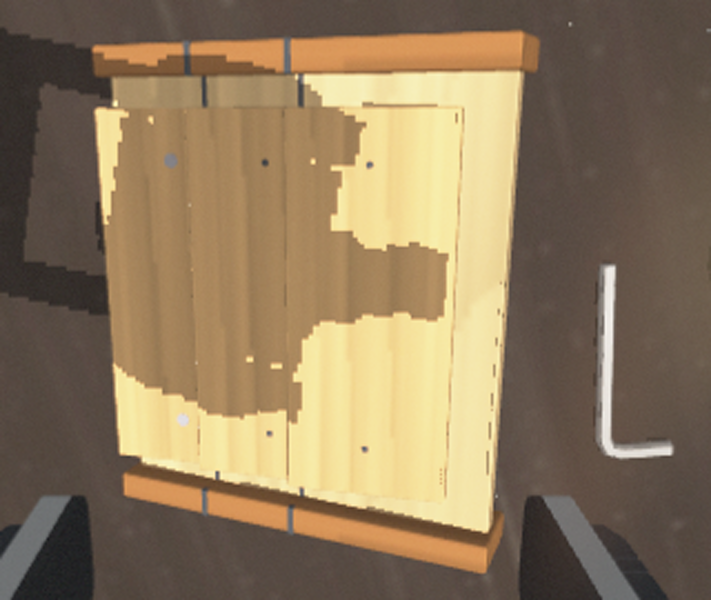

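```bash
python3 -c "
from h import *
print(finish_job())"
```

```text
the job is handed in; nothing more can be done
None
```

Both boards are on the roof, the first at the lower mark and the second lapped over it at the upper mark. The last picture shows each within about 2 mm of its place, and the job was handed in at about 17.5 s with the arm clear.

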